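# Load the wood moisture tester and click its lid shut

## Task

Take the dark briquette with the blue band from the sample board, lower it gently into the deep well of the moisture tester until it rests on the pan inside, and let it go there. Then swing the tester's lid over and press it down past its catch so that it stays fully shut by itself. Don't drop or squash the briquette, don't force the lid harder than the catch needs, and leave the two pale briquettes and the other things on the bench alone.

Things in the scene. Friction and masses are not known exactly. Their poses are not given: they have to be found in the camera images.
- sample: the dark brown pressed-wood briquette with a blue band and a blue spot on top: rounded, upright, 44 mm diameter at mid height, 42 mm tall, flat foot and top 24 mm wide, about 60 g. Origin at the centre of its underside, z up. Stands on the sample board, in any of three places 100 mm apart
- pale1: a pale briquette of the same shape and size, standing on the board; must be left alone (origin: centre of underside)
- pale2: the other pale briquette, likewise
- board: flat wooden sample board, 110 x 320 x 12 mm, fixed; origin at the centre of its underside; it may stand left or right of the robot, with the tester on the other side
- tester: bench moisture tester, fixed: green block 200 (x) x 170 (y) x 98 mm high, with a black console 50 mm deep and 80 mm high behind it (+x of its frame). Origin at the centre of the green block's underside, front faces -x of its frame. The lid is hinged along the rear top edge; a steel spring catch in the middle of the front face, 9 mm below the top edge, clicks over a nose under the lid's front lip
- well (a point): centre of the mouth of the well, in the tester's top face, 98 mm above the bench; axes as the tester. The well is round, 112 mm across, with upright walls. At its bottom is a flat aluminium pan whose height is set differently each time: 50 to 68 mm below the mouth, not measured. It is a sprung weighing pan that gives about 1 mm per 2.5 N, up to 6 mm
- lid (a joint): lid angle in rad: 0 = fully shut, grows as it opens; starts at 1.6 to 1.85 (upright, leaning back a little). A lift spring and a stiff hinge keep it standing open, and push it up again to about 1 rad if let go before the catch has clicked. The catch begins to resist at about 0.065 and gives way at about 0.05; it takes roughly 12 N on the press patch, and the lid stops hard at 0
- lid_press (a point): centre of the orange press patch (36 x 60 mm), on the lid's outer (top) face, 175 mm from the hinge line; moves with the lid; axes: x towards the hinge, z out of the outer face. The white lid is 200 mm long, 168 mm wide, 12 mm thick, with a 50 mm wide lip 15 mm beyond its front edge
- lid_hinge (a point): middle of the lid's hinge line, 100 mm above the bench; the hinge turns about its y axis; axes move with the lid as those of lid_press. The lid's outer face lies 12 mm along z, its free edge 200 mm along -x
- meter: black handheld meter lying on the bench, 140 x 50 x 26 mm; bystander
- tape: roll of brown packing tape lying flat, 104 mm across, 48 mm high; bystander
- mallet: hammer lying on the bench; bystander
- mug: blue mug, 80 mm across, 95 mm high; bystander
- log: short piece of split firewood, 140 mm long; bystander
There are look-alikes about, which are no part of the job. Of the things that look like the sample, the middle-sized one is meant.

How it is judged:
By the outcome, as a careful person would: the job done as asked, in the order asked, and still so for the second after the job is handed in, with the robot touching nothing.
It also fails if it takes over 72 s, if anything falls off the work surface, if the arm or the gripper's body presses on something with over 40 N, if the wrist force passes 120 N, or if a joint passes its speed limit or range.

## Robot

A 6-joint arm with a two-finger parallel gripper is mounted at the origin on the work surface. World frame = base frame: x ahead of the robot, y to its left, z up, the work surface at z = 0. Lengths are in m, angles in degrees, forces in N, time in s.
With the tool pointing down it reaches from about 0.375 to 0.9 m from the base axis. Payload 3.1 kg.
Tool frame: the origin (TCP) lies at the very end of the fingers, on their centre line; the grasp point (between the pads) lies 19 mm behind it (bot.tcp_to_grasp is the distance from the TCP to the grasp point, in m); z points along the fingers, y is the line along which they close (so a half turn about z gives the same grasp; the last joint's range is limited). The gripper opens to 87 mm and grips with 3 to 60 N. Pads are 19 mm wide; open, the fingers measure 117 mm over their backs; the gripper's body (75 mm by 190 mm) begins 51 mm behind the grasp point.
Start: joints at [-81.102, 30.224, 82.088, -0, 67.689, -10.227], TCP at [0.205, -0.59, 0.223] pointing down, gripper open.
Joint ranges: [-176.69, 176.69], [-43.24, 126.21], [12.49, 139.97], [-82, 262], [0, 151.66], [-163.58, 163.58]. Speed limits (degrees/s): [159.86, 159.86, 180, 180, 180, 180].

## Interface

Orientations are given as a 3x3 rotation matrix whose columns are the frame's x, y, z axes.
In Python, from rig import telemetry, capture, camera_info, job, bot gives the robot as it stands. The module is installed in compiled form; this text tells all that it offers.
- The arm moves only by the tool carry_out, never from a script. Its argument "deltas" is a list that holds one entry, the list of rows, each a list of 7 numbers: the shift along the tool's x, y, z scaled (see below), then the turn, a rotation vector about the tool's x, y, z scaled (see below), then the closure, from -1 (fully open) to 1 (shut). In form: [[[dx, dy, dz, ax, ay, az, claw], ...]]. A call has exactly 10 rows; each row is the pose to reach, as a shift and turn from the pose commanded when the call began, along the tool's axes at that moment, turning the shorter way round; what a row does not reach only later rows make up. The controller multiplies each number of a shift by 15 cm and each number of a turn by 360 degrees. A row lasts 1/12 s, in which the tool goes at most 41.7 mm and 7.16 degrees, less where a joint would pass 70% of its speed; a pose out of reach is approached as far as the arm can. A call with a number of a shift or a turn outside -1 to 1 is refused whole. A call with a gripper value outside its range is refused whole. The fingers move at their own pace and stop on an object; the grip force is fixed at half the most. Time passes only in rows, so rows that repeat a pose let the fingers close, or fill a call up. It gives the time, the measured TCP pose, the force, the opening and the grip force at its end, in the units of the state.
- telemetry.read_state(): the state, without advancing time (a new reading comes with each control period).
- capture(name): name is "side" or "top"; returns the picture (480x640x3 uint8, red, green, blue); there is no depth.
- camera_info(name): a dict with "mtx" (3x3 intrinsics, pixels), "cam_to_world" (4x4, takes a point from camera to world coordinates). Camera axes: x right, y down, z forward; pixel columns grow to the right and rows downward; lengths in m; the calibration is good to about 2 mm. A picture is of the moment at which its call begins. camera_info takes no time and is no camera call.
- job.hand_in(): hands the job in; it is judged then, once.
The state is a dict: "time_s": time; "joint_positions": joint angles; "qvel": joint speeds; "tau": joint torques, N m; "position": TCP position; "tcp_rot": TCP orientation; "force": force on the tool from outside, world axes, zero at the start; "moment": the same for the moment, N m; "opening": opening from 0.0 (shut) to 1.0 (fully open); "grasp_force": force on a finger pad.
Only numpy, scipy, OpenCV 4.12 (cv2) and the standard library are available. Lean on these libraries where they do the work, as an engineer would, in place of code of your own. Each camera call takes 0.05 s, during which the arm holds its last target. There are 200 camera calls.

## Working session

There is one attempt and no reset: what is moved stays moved. The work goes in short steps, Python scripts to look and compute and a tool call to move; the robot and the scene stay as the last step left them, time stands still between calls to the robot, and variables do not carry over. Pictures are saved under pics/ and viewed, at most 10 in all, crops included, and the job is handed in when it is done.

Besides the shell and the picture viewer there is one more tool, called after "Call:" in YAML: its name, and indented under it one key for each argument. carry_out: Moves the arm, as the interface text tells. Its arguments: {"type":"object","properties":{"deltas":{"type":"array","items":{"type":"array","items":{"type":"array","items":{"type":"number"}}}}},"required":["deltas"]}

```bash
mkdir -p pics; python3 - <<'E'
from rig import *
import cv2
for n in("side","top"):
    cv2.imwrite(f"pics/{n}0.png",capture(n)[:,:,::-1]); c=camera_info(n); print(c["mtx"],c["cam_to_world"].round(3) if hasattr(c["cam_to_world"],"round") else c["cam_to_world"])
s=telemetry.read_state();print(s["time_s"],s["position"],s["tcp_rot"],s["opening"],s["force"],bot.tcp_to_grasp)
E
```

```text
[[449.7784932    0.         318.3849479 ]
 [  0.         449.7784932  241.25732686]
 [  0.           0.           1.        ]] [[ 0.996 -0.07   0.051  0.531]
 [-0.086 -0.749  0.657 -0.773]
 [-0.008 -0.659 -0.752  1.02 ]
 [ 0.     0.     0.     1.   ]]
[[458.76369143   0.         326.74193781]
 [  0.         458.76369143 236.75206984]
 [  0.           0.           1.        ]] [[ 0.003 -0.997  0.082  0.454]
 [-1.    -0.003 -0.004  0.035]
 [ 0.004 -0.082 -0.997  1.568]
 [ 0.     0.     0.     1.   ]]
0.1 [ 0.2046952  -0.58983683  0.221652  ] [[ 9.44793063e-01  3.27667440e-01 -3.40432247e-04]
 [ 3.27667471e-01 -9.44791151e-01  1.92604162e-03]
 [ 3.09463751e-04 -1.93125933e-03 -9.99998087e-01]] 1.0030107471497534 [ 0.34743763 -1.02640105  0.05378307] 0.0187
```

View pics/side0.png

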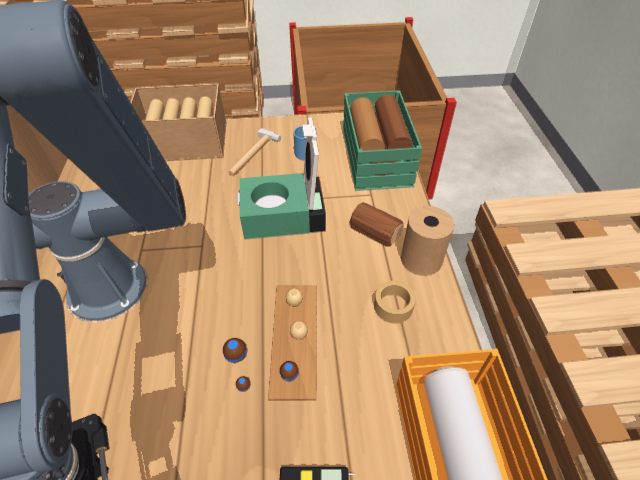

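View pics/top0.png

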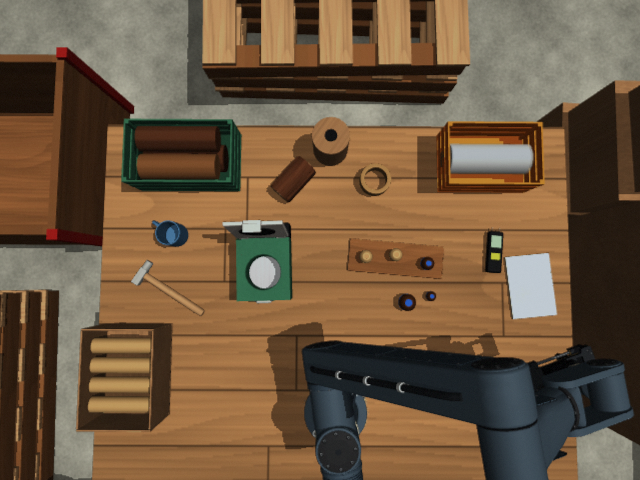

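The side view shows the sample on the board at (289,371), with pale ones at (294,297) and (299,330). The look-alikes, one bigger and one smaller, are off the board at (235,349) and (243,383). The tester is at about (275,205) with its lid upright at (311,165). In the top view the sample is at (427,263) and the well at (264,272).

```bash
cat > h.py <<'E'
import numpy as np, cv2
from rig import *
def proj(n,P):
    c=camera_info(n);T=np.linalg.inv(np.array(c["cam_to_world"]));K=np.array(c["mtx"])
    p=(T[:3,:3]@np.atleast_2d(P).T).T+T[:3,3]; q=(K@p.T).T; return q[:,:2]/q[:,2:]
def onz(n,uv,z):
    c=camera_info(n);T=np.array(c["cam_to_world"]);K=np.array(c["mtx"])
    d=T[:3,:3]@np.linalg.solve(K,[uv[0],uv[1],1]); return T[:3,3]+d*(z-T[2,3])/d[2]
E
python3 - <<'E'
from h import *
a=cv2.imread("pics/side0.png");b=cv2.imread("pics/top0.png")
S=4
A=cv2.resize(a[160:250,225:335],None,fx=S,fy=S,interpolation=3)
B=cv2.resize(b[210:310,220:300],None,fx=S,fy=S,interpolation=3)
C=np.zeros((600,800,3),np.uint8)
C[:360,:440]=A; C[:400,440:760]=B
D=cv2.resize(b[240:285,340:450],None,fx=S,fy=S,interpolation=3);C[400:580,:440]=D
E=cv2.resize(a[350:390,265:315],None,fx=S,fy=S,interpolation=3);C[405:565,460:660]=E
cv2.imwrite("pics/crop0.png",C)
print("sample",onz("top",(427,263),.054),onz("side",(289,366),.054))
for p in [(235,349),(243,383)]: print("looks",onz("side",p,.02))
# blue masks
for n,im in(("side",a),("top",b)):
    h=cv2.cvtColor(im,cv2.COLOR_BGR2HSV); m=cv2.inRange(h,(105,120,60),(130,255,255))
    N,l,st,ce=cv2.connectedComponentsWithStats(m)
    print(n,[(st[i].tolist(),ce[i].round(1).tolist()) for i in range(1,N) if st[i][4]>3][:12])
    m=cv2.inRange(h,(60,80,40),(90,255,255))
    N,l,st,ce=cv2.connectedComponentsWithStats(m)
    print([(st[i].tolist(),ce[i].round(1).tolist()) for i in range(1,N) if st[i][4]>200][:12])
E
```

```text
sample [ 0.49218494 -0.30145254  0.054     ] [ 0.49616655 -0.30304066  0.054     ]
looks [ 0.36522522 -0.23005386  0.02      ]
looks [ 0.38680542 -0.31902685  0.02      ]
side [([228, 341, 10, 8, 64], [232.5, 344.3]), ([227, 355, 18, 7, 30], [236.1, 359.1]), ([285, 363, 7, 8, 41], [288.0, 366.4]), ([294, 376, 3, 3, 4], [294.8, 377.0]), ([239, 378, 6, 6, 25], [241.4, 380.6]), ([285, 379, 7, 1, 7], [288.0, 379.0])]
[([344, 91, 78, 99, 3445], [380.6, 152.2]), ([240, 174, 70, 64, 3636], [273.7, 206.0])]
top [([171, 226, 5, 2, 6], [172.7, 226.8]), ([175, 230, 3, 4, 5], [176.2, 231.4]), ([426, 261, 6, 5, 25], [428.4, 263.0]), ([430, 294, 4, 4, 14], [431.5, 295.7]), ([405, 299, 7, 7, 42], [408.1, 302.2])]
[([122, 119, 119, 72, 1569], [192.6, 155.6]), ([236, 237, 56, 64, 2454], [263.0, 267.6])]
```

View pics/crop0.png

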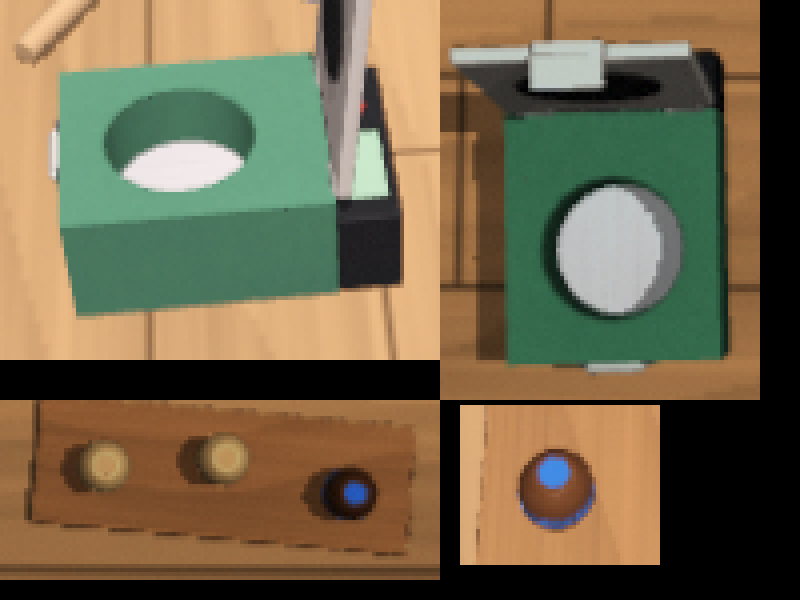

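The crop shows the tester's top-face corners, its well rim and the catch clearly. The sample's blue spot is 6 px wide, and the board is turned by a few degrees. Next I fit the poses.

```bash
python3 - <<'E'
from h import *
from scipy.optimize import least_squares
r=least_squares(lambda P:np.r_[(proj("top",P)-[428.4,263]).ravel(),(proj("side",P)-[288,366.4]).ravel()],[.49,-.3,.05])
print("sample tri",r.x,r.fun); print(onz("top",(428.4,263),.054),onz("side",(288,366.4),.054))
for n,p in(("top",(340+105/4,240+65/4)),("top",(340+224/4,240+58/4)),): print("pale",onz(n,p,.054))
# tester
t=lambda p:(220+(p[0]-440)/4,210+p[1]/4); s=lambda p:(225+p[0]/4,160+p[1]/4)
L=[("top",t((508,362)),(-.1,.085,.098)),("top",t((724,358)),(-.1,-.085,.098)),("top",t((505,113)),(.1,.085,.098)),("top",t((722,108)),(.1,-.085,.098)),
("side",s((62,75)),(-.1,.085,.098)),("side",s((62,228)),(-.1,-.085,.098)),("side",s((338,200)),(.1,-.085,.098)),("side",s((78,315)),(-.1,-.085,0)),("side",s((340,290)),(.1,-.085,0))]
def f(q):
    c,sn=np.cos(q[2]),np.sin(q[2]);R=np.array([[c,-sn,0],[sn,c,0],[0,0,1]])
    return np.concatenate([(proj(n,R@np.array(m)+[q[0],q[1],0])-u).ravel() for n,u,m in L])
r=least_squares(f,[.5,.15,0]);print(r.x,np.degrees(r.x[2]));print(r.fun.reshape(-1,2).round(1))
print("well",onz("top",t((613.5,248)),.098),onz("side",s((179.5,140)),.098))
wl=[onz("side",s(p),.098)[:2] for p in((104,140),(255,140),(179.5,89),(179.5,192))];print(wl)
# lid: fit angle from top lip corners and side
q=r.x
def lp(u,y,z,th):
    c,sn=np.cos(q[2]),np.sin(q[2])
    X=np.array([.1,y,.1])+u*np.array([-np.cos(th),0,np.sin(th)])+z*np.array([np.sin(th),0,np.cos(th)])
    return [q[0]+c*X[0]-sn*X[1],q[1]+sn*X[0]+c*X[1],X[2]]
for th in(1.6,1.7,1.8,1.85):print(th,[((proj("top",lp(.215,y,z,th))-[220,210])*4+[440,0]).round().ravel().tolist() for y,z in((.025,0),(-.025,0),(.025,.012))], proj("side",[lp(.2,.084,.012,th),lp(.2,-.084,0,th)]).round().tolist())
E
```

```text
sample tri [ 0.49335562 -0.30530921  0.05699257] [-0.03344456 -0.37547759 -0.25872669  0.03724743]
[ 0.4921971  -0.30607446  0.054     ] [ 0.49383518 -0.30381615  0.054     ]
pale [ 0.51390851 -0.10110038  0.054     ]
pale [ 0.51995175 -0.19941345  0.054     ]
[0.47408821 0.23264072 0.03207611] 1.837825686278358
[[-0.1 -0.3]
 [-0.5 -0.9]
 [-0.2 -0.8]
 [-1.5 -1.1]
 [-1.  -0.4]
 [-0.8  0.1]
 [-0.4  0.9]
 [-0.3  1. ]
 [-0.1  1.1]]
well [0.46099434 0.2316841  0.098     ] [0.46446473 0.22927636 0.098     ]
[array([0.40802014, 0.23465682]), array([0.52085458, 0.22390113]), array([0.46535902, 0.28689264]), array([0.46360188, 0.17368595])]
1.6 [[531.0, 73.0], [604.0, 71.0], [531.0, 56.0]] [[307.0, 117.0], [310.0, 154.0]]
1.7 [[531.0, 42.0], [603.0, 40.0], [531.0, 25.0]] [[314.0, 118.0], [317.0, 154.0]]
1.8 [[531.0, 12.0], [604.0, 10.0], [532.0, -4.0]] [[321.0, 118.0], [325.0, 155.0]]
1.85 [[532.0, -2.0], [604.0, -4.0], [532.0, -18.0]] [[325.0, 119.0], [329.0, 155.0]]
```

Call:
carry_out:
  deltas:
    - [[0.1,-0.05,0,0,0,0.01,-1],[0.25,-0.12,0,0,0,0.02,-1],[0.4,-0.2,0,0,0,0.03,-1],[0.55,-0.27,0,0,0,0.04,-1],[0.7,-0.34,0,0,0,0.0531,-1],[0.85,-0.42,0,0,0,0.0531,-1],[0.95,-0.46,0,0,0,0.0531,-1],[1,-0.48,0,0,0,0.0531,-1],[1,-0.48,0,0,0,0.0531,-1],[1,-0.48,0,0,0,0.0531,-1]]

```text
time_s: 0.93
position: [0.3228, -0.4736, 0.2224]
tcp_rot: [[1.0, 0.001, -0.001], [0.001, -1.0, -0.0], [-0.001, 0.0, -1.0]]
force: [0.5, -0.5, -0.2]
opening: 1.0
grasp_force: 0.0
```

```bash
python3 - <<'E'
from h import *
s=telemetry.read_state();print(s["time_s"],s["position"],s["tcp_rot"].round(3) if hasattr(s["tcp_rot"],"round") else s["tcp_rot"],s["joint_positions"])
E
```

```text
0.9333 [ 0.32282308 -0.47359965  0.22242383] [[ 1.     0.001 -0.001]
 [ 0.001 -1.    -0.   ]
 [-0.001  0.    -1.   ]] [-6.68666530e+01  2.62237285e+01  8.96875983e+01 -4.13745182e-02
  6.40774795e+01  2.30979269e+01]
```

Call:
carry_out:
  deltas:
    - [[0.1,-0.1,0,0,0,0,-1],[0.25,-0.25,0.02,0,0,0,-1],[0.4,-0.4,0.05,0,0,0,-1],[0.55,-0.55,0.1,0,0,0,-1],[0.7,-0.7,0.15,0,0,0,-1],[0.85,-0.85,0.25,0,0,0,-1],[0.95,-0.95,0.3,0,0,0,-1],[1,-1,0.35,0,0,0,-1],[1,-1,0.35,0,0,0,-1],[1,-1,0.35,0,0,0,-1]]

```text
time_s: 1.77
position: [0.4724, -0.3243, 0.1697]
tcp_rot: [[1.0, 0.0, -0.001], [0.0, -1.0, -0.0], [-0.001, 0.0, -1.0]]
force: [0.7, -0.0, 0.2]
opening: 1.003
grasp_force: 0.0
```

Call:
carry_out:
  deltas:
    - [[0.04,-0.04,0,0,0,0,-1],[0.09,-0.08,0.05,0,0,0,-1],[0.135,-0.125,0.12,0,0,0,-1],[0.135,-0.125,0.2,0,0,0,-1],[0.135,-0.125,0.3,0,0,0,-1],[0.135,-0.125,0.36,0,0,0,-1],[0.135,-0.125,0.4,0,0,0,-1],[0.135,-0.125,0.4,0,0,0,-1],[0.135,-0.125,0.4,0,0,0,-1],[0.135,-0.125,0.4,0,0,0,-1]]

```text
time_s: 2.6
position: [0.4935, -0.3049, 0.1105]
tcp_rot: [[1.0, 0.0, 0.001], [0.0, -1.0, -0.001], [0.001, 0.001, -1.0]]
force: [0.2, -0.1, 0.5]
opening: 1.001
grasp_force: 0.0
```

```bash
python3 - <<'E'
from h import *
a=capture("side");b=capture("top")
A=cv2.resize(a[290:410,230:350],(480,480),interpolation=3);B=cv2.resize(b[225:305,380:460],(320,320),interpolation=3)
C=np.zeros((480,800,3),np.uint8);C[:,:480]=A;C[:320,480:]=B;cv2.imwrite("pics/c1.png",C[:,:,::-1])
print(proj("side",[.493,-.3045,.054]),proj("top",[.493,-.3045,.054]),telemetry.read_state()["position"])
E
```

```text
[[287.64881218 366.7082384 ]] [[427.91930022 262.75502009]] [ 0.49357303 -0.30497895  0.11080362]
```

View pics/c1.png

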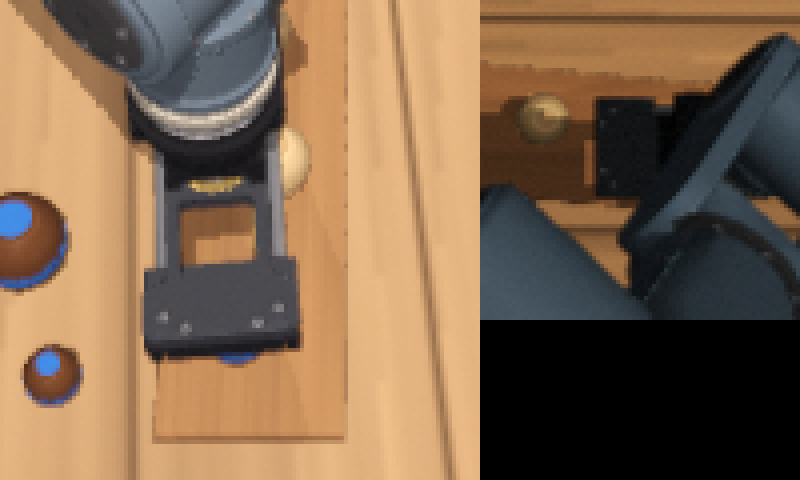

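The open gripper straddles the sample (crop centre about (235,355)). The pale briquette at crop (293,160) is clear of the near finger. I descend.

Call:
carry_out:
  deltas:
    - [[0,0,0.06,0,0,0,-1],[0,0,0.16,0,0,0,-1],[0,0,0.28,0,0,0,-1],[0,0,0.4,0,0,0,-1],[0,0,0.5,0,0,0,-1],[0,0,0.57,0,0,0,-1],[0,0,0.61,0,0,0,-1],[0,0,0.625,0,0,0,-1],[0,0,0.625,0,0,0,-1],[0,0,0.625,0,0,0,-1]]

```text
time_s: 3.53
position: [0.4936, -0.3049, 0.0168]
tcp_rot: [[1.0, 0.0, 0.001], [0.0, -1.0, -0.001], [0.001, 0.001, -1.0]]
force: [0.2, -0.5, 0.3]
opening: 1.001
grasp_force: 0.0
```

Call:
carry_out:
  deltas:
    - [[0,0,0,0,0,0,-0.6],[0,0,0,0,0,0,-0.3],[0,0,0,0,0,0,-0.1],[0,0,0,0,0,0,0],[0,0,0,0,0,0,0.1],[0,0,0,0,0,0,0.3],[0,0,0,0,0,0,0.6],[0,0,0,0,0,0,1],[0,0,0,0,0,0,1],[0,0,0,0,0,0,1]]

```text
time_s: 4.37
position: [0.4932, -0.3046, 0.0163]
tcp_rot: [[1.0, 0.0, 0.0], [0.0, -1.0, -0.0], [0.0, 0.0, -1.0]]
force: [0.4, -0.6, 0.8]
opening: 0.492
grasp_force: 30.0
```

Call:
carry_out:
  deltas:
    - [[0,0,-0.03,0,0,0,1],[0,0,-0.1,0,0,0,1],[0,0,-0.2,0,0,0,1],[0,0,-0.35,0,0,0,1],[0,0,-0.5,0,0,0,1],[0,0,-0.65,0,0,0,1],[0,0,-0.8,0,0,0,1],[0,0,-0.92,0,0,0,1],[0,0,-0.98,0,0,0,1],[0,0,-1,0,0,0,1]]

```text
time_s: 5.2
position: [0.494, -0.3052, 0.1688]
tcp_rot: [[1.0, 0.0, 0.003], [0.0, -1.0, -0.003], [0.003, 0.003, -1.0]]
force: [-0.4, -0.4, -0.6]
opening: 0.494
grasp_force: 30.0
```

Call:
carry_out:
  deltas:
    - [[0,-0.05,0,0,0,0,1],[0,-0.15,0,0,0,0,1],[0,-0.28,0,0,0,0,1],[0,-0.42,0,0,0,0,1],[0,-0.56,0,0,0,0,1],[0,-0.7,0,0,0,0,1],[0,-0.83,0,0,0,0,1],[0,-0.92,0,0,0,0,1],[0,-0.98,0,0,0,0,1],[0,-1,0,0,0,0,1]]

```text
time_s: 6.03
position: [0.4922, -0.1523, 0.1655]
tcp_rot: [[1.0, 0.002, -0.002], [0.002, -1.0, 0.001], [-0.002, -0.001, -1.0]]
force: [-0.0, -0.3, -0.7]
opening: 0.493
grasp_force: 30.0
```

Call:
carry_out:
  deltas:
    - [[0,-0.05,0,0,0,0,1],[0,-0.15,0,0,0,0,1],[0,-0.28,0,0,0,0,1],[0,-0.42,0,0,0,0,1],[0,-0.56,0,0,0,0,1],[0,-0.7,0,0,0,0,1],[0,-0.83,0,0,0,0,1],[0,-0.92,0,0,0,0,1],[0,-0.98,0,0,0,0,1],[0,-1,0,0,0,0,1]]

```text
time_s: 6.87
position: [0.4931, -0.0037, 0.1662]
tcp_rot: [[1.0, 0.001, -0.0], [0.001, -1.0, 0.0], [-0.0, -0.0, -1.0]]
force: [-0.2, 0.2, -1.4]
opening: 0.491
grasp_force: 30.0
```

Call:
carry_out:
  deltas:
    - [[0,-0.05,0,0,0,0,1],[-0.02,-0.15,0,0,0,0,1],[-0.04,-0.28,0,0,0,0,1],[-0.07,-0.42,0,0,0,0,1],[-0.1,-0.56,0,0,0,0,1],[-0.13,-0.7,0,0,0,0,1],[-0.16,-0.83,0,0,0,0,1],[-0.18,-0.92,0,0,0,0,1],[-0.2,-0.98,0,0,0,0,1],[-0.2,-1,0,0,0,0,1]]

```text
time_s: 7.7
position: [0.4626, 0.1462, 0.1662]
tcp_rot: [[1.0, 0.001, -0.001], [0.001, -1.0, -0.0], [-0.001, 0.0, -1.0]]
force: [-0.6, 0.0, -1.1]
opening: 0.493
grasp_force: 30.0
```

```bash
python3 - <<'E'
from h import *
s=telemetry.read_state();print(s["time_s"],s["position"],s["force"],s["joint_positions"],s["opening"])
E
```

```text
7.7 [0.46257678 0.14616331 0.16624861] [-0.59274844  0.02974112 -1.08663272] [4.30688986e+00 2.44631871e+01 1.05164007e+02 2.84201831e-03
 5.04043791e+01 9.42545454e+01] 0.4926066203296756
```

Call:
carry_out:
  deltas:
    - [[0,-0.05,0,0,0,0,1],[0,-0.12,0,0,0,0,1],[0,-0.22,0,0,0,0,1],[0,-0.34,0,0,0,0,1],[0,-0.45,0,0,0,0,1],[0,-0.52,0.05,0,0,0,1],[0,-0.55,0.12,0,0,0,1],[0,-0.56,0.18,0,0,0,1],[0,-0.56,0.23,0,0,0,1],[0,-0.56,0.25,0,0,0,1]]

```text
time_s: 8.53
position: [0.4618, 0.2286, 0.1268]
tcp_rot: [[1.0, -0.0, -0.004], [-0.0, -1.0, -0.001], [-0.004, 0.001, -1.0]]
force: [0.1, -0.0, -0.7]
opening: 0.494
grasp_force: 30.0
```

```bash
python3 - <<'E'
from h import *
a=capture("side");b=capture("top")
A=cv2.resize(a[110:250,210:350],(560,560),interpolation=3);B=cv2.resize(b[210:310,220:280],(240,400),interpolation=3)
C=np.zeros((560,800,3),np.uint8);C[:,:560]=A;C[:400,560:]=B;cv2.imwrite("pics/c2.png",C[:,:,::-1])
s=telemetry.read_state();print(s["position"],s["force"])
E
```

```text
[0.46233699 0.2285921  0.12758078] [-0.56757903 -0.14669083 -0.838162  ]
```

View pics/c2.png

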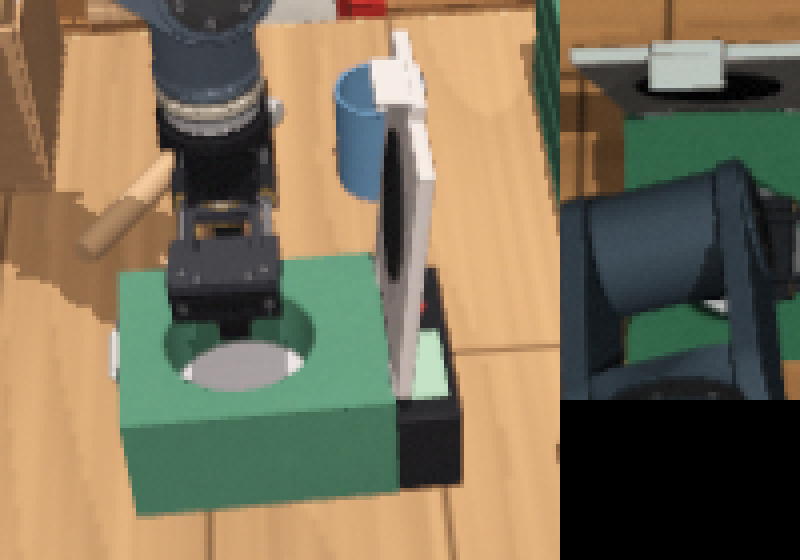

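The gripper is over the well (mouth at crop about (240,345)) and the lid is upright behind, clear of the gripper. I lower to just above the highest possible pan, then feel for contact.

Call:
carry_out:
  deltas:
    - [[0,-0.01,0.03,0,0,0,1],[0,-0.01,0.08,0,0,0,1],[0,-0.01,0.15,0,0,0,1],[0,-0.01,0.22,0,0,0,1],[0,-0.01,0.29,0,0,0,1],[0,-0.01,0.35,0,0,0,1],[0,-0.01,0.4,0,0,0,1],[0,-0.01,0.44,0,0,0,1],[0,-0.01,0.45,0,0,0,1],[0,-0.01,0.45,0,0,0,1]]

```text
time_s: 9.47
position: [0.4628, 0.2309, 0.0607]
tcp_rot: [[1.0, 0.0, -0.001], [0.0, -1.0, -0.0], [-0.001, 0.0, -1.0]]
force: [1.1, 0.5, -0.3]
opening: 0.497
grasp_force: 30.0
```

Call:
carry_out:
  deltas:
    - [[0,0,0.004,0,0,0,1],[0,0,0.008,0,0,0,1],[0,0,0.012,0,0,0,1],[0,0,0.016,0,0,0,1],[0,0,0.02,0,0,0,1],[0,0,0.024,0,0,0,1],[0,0,0.027,0,0,0,1],[0,0,0.03,0,0,0,1],[0,0,0.03,0,0,0,1],[0,0,0.03,0,0,0,1]]

```text
time_s: 10.3
position: [0.4631, 0.231, 0.0568]
tcp_rot: [[1.0, 0.0, -0.0], [0.0, -1.0, -0.0], [-0.0, 0.0, -1.0]]
force: [-0.4, -0.6, -0.7]
opening: 0.494
grasp_force: 30.0
```

Next come steps of about 2 mm per call, watching the force.

Call:
carry_out:
  deltas:
    - [[0,0,0.004,0,0,0,1],[0,0,0.007,0,0,0,1],[0,0,0.01,0,0,0,1],[0,0,0.013,0,0,0,1],[0,0,0.016,0,0,0,1],[0,0,0.018,0,0,0,1],[0,0,0.02,0,0,0,1],[0,0,0.02,0,0,0,1],[0,0,0.02,0,0,0,1],[0,0,0.02,0,0,0,1]]

```text
time_s: 11.13
position: [0.4631, 0.231, 0.0538]
tcp_rot: [[1.0, 0.0, 0.0], [0.0, -1.0, 0.0], [0.0, -0.0, -1.0]]
force: [-0.1, 0.8, -0.2]
opening: 0.493
grasp_force: 30.0
```

Call:
carry_out:
  deltas:
    - [[0,0,0.003,0,0,0,1],[0,0,0.005,0,0,0,1],[0,0,0.007,0,0,0,1],[0,0,0.009,0,0,0,1],[0,0,0.011,0,0,0,1],[0,0,0.013,0,0,0,1],[0,0,0.013,0,0,0,1],[0,0,0.013,0,0,0,1],[0,0,0.013,0,0,0,1],[0,0,0.013,0,0,0,1]]

```text
time_s: 11.97
position: [0.4631, 0.231, 0.0519]
tcp_rot: [[1.0, 0.0, 0.0], [0.0, -1.0, 0.0], [0.0, -0.0, -1.0]]
force: [-0.4, 1.1, -0.0]
opening: 0.491
grasp_force: 30.0
```

Call:
carry_out:
  deltas:
    - [[0,0,0.003,0,0,0,1],[0,0,0.005,0,0,0,1],[0,0,0.007,0,0,0,1],[0,0,0.009,0,0,0,1],[0,0,0.011,0,0,0,1],[0,0,0.013,0,0,0,1],[0,0,0.013,0,0,0,1],[0,0,0.013,0,0,0,1],[0,0,0.013,0,0,0,1],[0,0,0.013,0,0,0,1]]

```text
time_s: 12.8
position: [0.4631, 0.231, 0.0499]
tcp_rot: [[1.0, 0.0, 0.0], [0.0, -1.0, 0.0], [0.0, -0.0, -1.0]]
force: [-0.2, -0.8, -0.4]
opening: 0.495
grasp_force: 30.0
```

Call:
carry_out:
  deltas:
    - [[0,0,0.003,0,0,0,1],[0,0,0.005,0,0,0,1],[0,0,0.007,0,0,0,1],[0,0,0.009,0,0,0,1],[0,0,0.011,0,0,0,1],[0,0,0.013,0,0,0,1],[0,0,0.013,0,0,0,1],[0,0,0.013,0,0,0,1],[0,0,0.013,0,0,0,1],[0,0,0.013,0,0,0,1]]

```text
time_s: 13.63
position: [0.4631, 0.231, 0.048]
tcp_rot: [[1.0, 0.0, 0.0], [0.0, -1.0, 0.0], [0.0, -0.0, -1.0]]
force: [-0.3, -0.0, -1.4]
opening: 0.493
grasp_force: 30.0
```

```bash
python3 - <<'E'
from h import *
print(telemetry.read_state()["force"])
# pan height from the first pictures: pan white patch far/left edges
a=cv2.imread("pics/side0.png").astype(int)
m=(a.min(2)>190); m[:185]=0;m[225:]=0;m[:,:245]=0;m[:,:]&=True;m[:,295:]=0
ys,xs=np.nonzero(m);print(xs.min(),xs.max(),ys.min(),ys.max())
# rim's far edge bounds: lowest visible wall/pan boundary on far side vs depth; pan circle r~.055
for z in(.03,.036,.042,.048):
    t=np.linspace(0,2*np.pi,200);P=np.c_[.4627+.056*np.cos(t),.2305+.056*np.sin(t),0*t+z];q=proj("side",P);print(z,q.min(0).round(1))
b=cv2.imread("pics/top0.png").astype(int);print(b[272,240:300].tolist()[5:50:2])
E
```

```text
[-0.34339508 -0.04396855 -1.3661113 ]
256 285 196 207
0.03 [253.2 198.5]
0.036 [253.  197.1]
0.042 [252.7 195.7]
0.048 [252.5 194.3]
[[47, 66, 32], [26, 37, 16], [159, 159, 158], [191, 192, 191], [193, 193, 192], [193, 191, 190], [194, 194, 192], [196, 194, 191], [196, 195, 192], [194, 194, 191], [194, 194, 192], [195, 194, 192], [192, 191, 190], [193, 193, 192], [193, 192, 190], [141, 141, 139], [112, 110, 111], [112, 111, 111], [76, 100, 57], [75, 104, 51], [75, 105, 52], [77, 107, 53], [57, 81, 40]]
```

Call:
carry_out:
  deltas:
    - [[0,0,0.003,0,0,0,1],[0,0,0.005,0,0,0,1],[0,0,0.007,0,0,0,1],[0,0,0.009,0,0,0,1],[0,0,0.011,0,0,0,1],[0,0,0.013,0,0,0,1],[0,0,0.013,0,0,0,1],[0,0,0.013,0,0,0,1],[0,0,0.013,0,0,0,1],[0,0,0.013,0,0,0,1]]

```text
time_s: 14.47
position: [0.4631, 0.231, 0.0461]
tcp_rot: [[1.0, 0.0, 0.0], [0.0, -1.0, 0.0], [0.0, -0.0, -1.0]]
force: [-0.7, 0.1, 4.8]
opening: 0.493
grasp_force: 30.0
```

Call:
carry_out:
  deltas:
    - [[0,0,0.002,0,0,0,1],[0,0,0.004,0,0,0,1],[0,0,0.006,0,0,0,1],[0,0,0.008,0,0,0,1],[0,0,0.01,0,0,0,1],[0,0,0.01,0,0,0,1],[0,0,0.01,0,0,0,1],[0,0,0.01,0,0,0,1],[0,0,0.01,0,0,0,1],[0,0,0.01,0,0,0,1]]

```text
time_s: 15.3
position: [0.4632, 0.231, 0.0449]
tcp_rot: [[1.0, 0.0, 0.0], [0.0, -1.0, 0.0], [0.0, -0.0, -1.0]]
force: [-1.5, -0.1, 7.5]
opening: 0.497
grasp_force: 30.0
```

Call:
carry_out:
  deltas:
    - [[0,0,-0.003,0,0,0,1],[0,0,-0.006,0,0,0,1],[0,0,-0.009,0,0,0,1],[0,0,-0.012,0,0,0,1],[0,0,-0.015,0,0,0,1],[0,0,-0.017,0,0,0,1],[0,0,-0.017,0,0,0,1],[0,0,-0.017,0,0,0,1],[0,0,-0.017,0,0,0,1],[0,0,-0.017,0,0,0,1]]

```text
time_s: 16.13
position: [0.4631, 0.231, 0.047]
tcp_rot: [[1.0, 0.0, 0.0], [0.0, -1.0, 0.0], [0.0, -0.0, -1.0]]
force: [-0.1, -0.0, 2.0]
opening: 0.493
grasp_force: 30.0
```

Call:
carry_out:
  deltas:
    - [[0,0,-0.002,0,0,0,0.02],[0,0,-0.002,0,0,0,0],[0,0,-0.002,0,0,0,-0.02],[0,0,-0.002,0,0,0,-0.06],[0,0,-0.002,0,0,0,-0.1],[0,0,-0.002,0,0,0,-0.15],[0,0,-0.002,0,0,0,-0.2],[0,0,-0.002,0,0,0,-0.26],[0,0,-0.002,0,0,0,-0.32],[0,0,-0.002,0,0,0,-0.32]]

```text
time_s: 16.97
position: [0.463, 0.231, 0.0473]
tcp_rot: [[1.0, 0.0, -0.0], [0.0, -1.0, -0.0], [-0.0, 0.0, -1.0]]
force: [0.1, 0.2, 0.3]
opening: 0.648
grasp_force: 0.0
```

Call:
carry_out:
  deltas:
    - [[0,0,-0.02,0,0,0,-0.32],[0,0,-0.06,0,0,0,-0.32],[0,0,-0.12,0,0,0,-0.32],[0,0,-0.2,0,0,0,-0.32],[0,0,-0.3,0,0,0,-0.32],[0,0,-0.42,0,0,0,-0.32],[0,0,-0.55,0,0,0,-0.32],[0,0,-0.65,0,0,0,-0.32],[0,0,-0.7,0,0,0,-0.32],[0,0,-0.7,0,0,0,-0.32]]

```text
time_s: 17.8
position: [0.4643, 0.2314, 0.1547]
tcp_rot: [[1.0, 0.0, 0.005], [0.0, -1.0, 0.001], [0.005, -0.001, -1.0]]
force: [0.0, -0.1, -0.5]
opening: 0.662
grasp_force: 0.0
```

Call:
carry_out:
  deltas:
    - [[-0.02,0.1,0,0,0,0,0],[-0.05,0.25,0,0,0,0,1],[-0.1,0.4,0,0,0,0,1],[-0.1,0.55,0,0,0,0,1],[-0.1,0.7,0,0,0,0,1],[-0.1,0.83,0,0,0,0,1],[-0.1,0.92,0,0,0,0,1],[-0.1,0.98,0,0,0,0,1],[-0.1,1,0,0,0,0,1],[-0.1,1,0,0,0,0,1]]

```text
time_s: 18.63
position: [0.4479, 0.0806, 0.152]
tcp_rot: [[1.0, -0.001, -0.001], [-0.001, -1.0, 0.0], [-0.001, -0.0, -1.0]]
force: [-0.0, 0.5, -0.4]
opening: 0.03
grasp_force: 0.0
```

```bash
python3 - <<'E'
from h import *
a=capture("side");b=capture("top")
A=cv2.resize(a[110:250,210:350],(480,480),interpolation=3);B=cv2.resize(b[210:310,220:300],(320,400),interpolation=3)
C=np.zeros((480,800,3),np.uint8);C[:,:480]=A;C[:400,480:]=B;cv2.imwrite("pics/c3.png",C[:,:,::-1])
s=telemetry.read_state();print(s["position"],s["force"],s["joint_positions"])
E
```

```text
[0.44791396 0.08143151 0.15216585] [-0.54807741  0.23851408  0.35835937] [-3.81934564e+00  2.39532446e+01  1.09978233e+02  2.25350908e-02
  4.60978013e+01  8.61467687e+01]
```

View pics/c3.png

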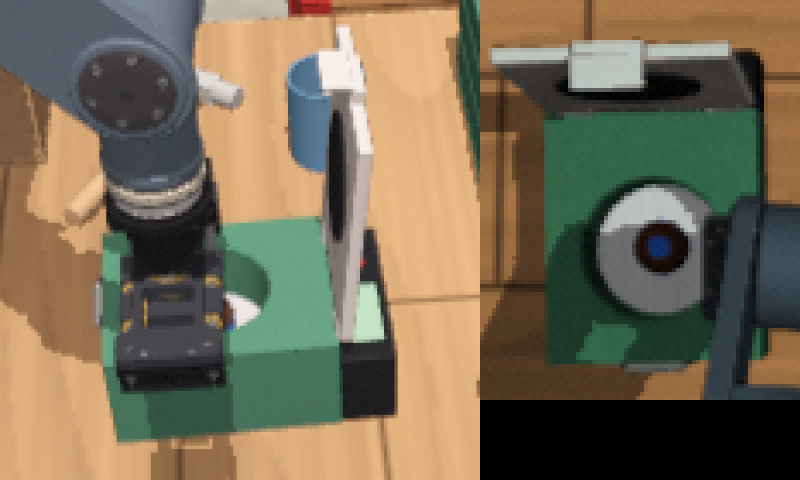

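The sample stands upright on the pan, about centred in the well (top crop (661,245)). The lid angle is about 1.65 rad, with its top at z≈0.315. I go over the lid with closed fingers to get behind it.

Call:
carry_out:
  deltas:
    - [[0,0,-0.05,0,0,0,1],[0,-0.05,-0.15,0,0,0,1],[0,-0.15,-0.3,0,0,0,1],[0,-0.3,-0.45,0,0,0,1],[0,-0.45,-0.6,0,0,0,1],[0,-0.6,-0.75,0,0,0,1],[0,-0.75,-0.85,0,0,0,1],[0,-0.9,-0.95,0,0,0,1],[0,-0.97,-1,0,0,0,1],[0,-1,-1,0,0,0,1]]

```text
time_s: 19.57
position: [0.4486, 0.2332, 0.3045]
tcp_rot: [[1.0, 0.004, 0.005], [0.004, -1.0, 0.001], [0.005, -0.001, -1.0]]
force: [1.1, -0.4, -0.4]
opening: 0.003
grasp_force: 0.0
```

Call:
carry_out:
  deltas:
    - [[0,0,-0.1,0,0,0,1],[0.0,0,-0.22,0,0,0,1],[0.1,-0.01,-0.32,0,0,0,1],[0.25,-0.02,-0.37,0,0,0,1],[0.4,-0.03,-0.37,0,0,0,1],[0.57,-0.03,-0.37,0,0,0,1],[0.75,-0.03,-0.37,0,0,0,1],[0.9,-0.03,-0.37,0,0,0,1],[0.98,-0.03,-0.37,0,0,0,1],[1,-0.03,-0.37,0,0,0,1]]

```text
time_s: 20.4
position: [0.5997, 0.2341, 0.3555]
tcp_rot: [[1.0, -0.002, -0.002], [-0.002, -1.0, -0.001], [-0.002, 0.001, -1.0]]
force: [0.3, 0.7, -0.4]
opening: 0.008
grasp_force: 0.0
```

Call:
carry_out:
  deltas:
    - [[0.06,0,0,0,0,0,1],[0.15,0,0,0,0,0,1],[0.22,0,0,0,0,0,1],[0.25,0,0.05,0,0,0,1],[0.25,0,0.15,0,0,0,1],[0.25,0,0.28,0,0,0,1],[0.25,0,0.42,0,0,0,1],[0.25,0,0.53,0,0,0,1],[0.25,0,0.58,0,0,0,1],[0.25,0,0.6,0,0,0,1]]

```text
time_s: 21.23
position: [0.6338, 0.2352, 0.2655]
tcp_rot: [[1.0, 0.0, -0.005], [0.0, -1.0, -0.001], [-0.005, 0.001, -1.0]]
force: [0.6, 0.5, 0.6]
opening: 0.006
grasp_force: 0.0
```

```bash
python3 - <<'E'
from h import *
a=capture("side")
cv2.imwrite("pics/c4.png",cv2.resize(a[60:240,210:390],(540,540),interpolation=3)[:,:,::-1])
s=telemetry.read_state();print(s["position"],s["force"],s["joint_positions"])
E
```

```text
[0.63437515 0.23533217 0.2662615 ] [-0.73469622  0.71127092 -0.53635191] [ 1.09125645e+01  3.21610631e+01  7.09941357e+01 -3.33661459e-03
  7.70306766e+01  1.00893143e+02]
```

View pics/c4.png

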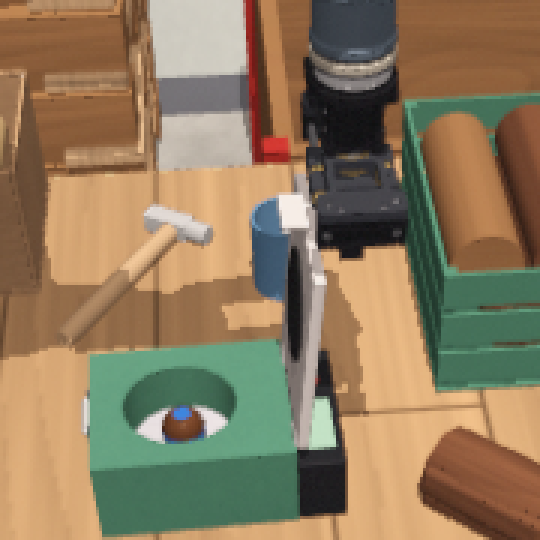

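The closed fingers are behind the lid at (350,240) with clearance, and the sample stands upright in the well. I compute the arc waypoints.

```bash
python3 - <<'E'
import numpy as np
for th in(1.65,1.55,1.4,1.2,1.0,.8,.6,.4,.3,.2,.15,.1,.07,.05,0):
    u=.166+.014*min(1,(1.6-th)/1.3) if th<1.6 else .166
    r=u*np.cos(th)-.012*np.sin(th)-.0095
    print(th,[round(v,4) for v in(.574-r,.236-.032*r,.1+u*np.sin(th)+.012*np.cos(th))])
E
```

```text
1.65 [np.float64(0.6086), np.float64(0.2371), np.float64(0.2645)]
1.55 [np.float64(0.592), np.float64(0.2366), np.float64(0.2668)]
1.4 [np.float64(0.5667), np.float64(0.2358), np.float64(0.2677)]
1.2 [np.float64(0.533), np.float64(0.2347), np.float64(0.2631)]
1.0 [np.float64(0.5004), np.float64(0.2336), np.float64(0.2516)]
0.8 [np.float64(0.4705), np.float64(0.2327), np.float64(0.2336)]
0.6 [np.float64(0.4444), np.float64(0.2319), np.float64(0.2097)]
0.4 [np.float64(0.4234), np.float64(0.2312), np.float64(0.1807)]
0.3 [np.float64(0.4151), np.float64(0.2309), np.float64(0.1647)]
0.2 [np.float64(0.4095), np.float64(0.2307), np.float64(0.1475)]
0.15 [np.float64(0.4073), np.float64(0.2307), np.float64(0.1388)]
0.1 [np.float64(0.4056), np.float64(0.2306), np.float64(0.1299)]
0.07 [np.float64(0.4048), np.float64(0.2306), np.float64(0.1246)]
0.05 [np.float64(0.4043), np.float64(0.2306), np.float64(0.121)]
0 [np.float64(0.4035), np.float64(0.2305), np.float64(0.112)]
```

Call:
carry_out:
  deltas:
    - [[-0.05,0,0,0,0,0,1],[-0.11,0,0,0,0,0,1],[-0.16,0,0,0,0,0,1],[-0.2,0,0,0,0,0,1],[-0.25,0,0,0,0,0,1],[-0.31,0,0,0,0,0,1],[-0.37,0,0,0,0,0,1],[-0.43,0,0,0,0,0,1],[-0.49,0,0,0,0,0,1],[-0.55,0,0,0,0,0,1]]

```text
time_s: 22.12
position: [0.552, 0.2355, 0.2677]
tcp_rot: [[1.0, 0.0, -0.0], [0.0, -1.0, 0.0], [-0.0, -0.0, -1.0]]
force: [1.5, -0.1, -0.3]
opening: 0.006
grasp_force: 0.5
```

Call:
carry_out:
  deltas:
    - [[-0.05,0,0.01,0,0,0,1],[-0.11,0.005,0.025,0,0,0,1],[-0.17,0.005,0.045,0,0,0,1],[-0.23,0.01,0.065,0,0,0,1],[-0.29,0.01,0.085,0,0,0,1],[-0.344,0.01,0.107,0,0,0,1],[-0.4,0.015,0.138,0,0,0,1],[-0.45,0.02,0.168,0,0,0,1],[-0.5,0.02,0.2,0,0,0,1],[-0.543,0.02,0.227,0,0,0,1]]

```text
time_s: 22.95
position: [0.4708, 0.2323, 0.2332]
tcp_rot: [[1.0, 0.0, -0.0], [0.0, -1.0, -0.0], [-0.0, 0.0, -1.0]]
force: [1.4, 0.4, -0.3]
opening: 0.008
grasp_force: 0.6
```

Call:
carry_out:
  deltas:
    - [[-0.05,0,0.04,0,0,0,1],[-0.1,0,0.085,0,0,0,1],[-0.14,0,0.125,0,0,0,1],[-0.174,0.005,0.158,0,0,0,1],[-0.215,0.005,0.21,0,0,0,1],[-0.25,0.01,0.255,0,0,0,1],[-0.285,0.01,0.305,0,0,0,1],[-0.316,0.01,0.352,0,0,0,1],[-0.345,0.01,0.405,0,0,0,1],[-0.371,0.01,0.457,0,0,0,1]]

```text
time_s: 23.78
position: [0.4157, 0.2309, 0.1646]
tcp_rot: [[1.0, 0.0, 0.0], [0.0, -1.0, -0.0], [0.0, 0.0, -1.0]]
force: [1.4, -0.4, 1.6]
opening: 0.006
grasp_force: 0.9
```

```bash
python3 - <<'E'
from h import *
a=capture("side");b=capture("top")
A=cv2.resize(a[110:250,210:350],(480,480),interpolation=3);B=cv2.resize(b[210:310,220:300],(320,400),interpolation=3)
C=np.zeros((480,800,3),np.uint8);C[:,:480]=A;C[:400,480:]=B;cv2.imwrite("pics/c5.png",C[:,:,::-1])
s=telemetry.read_state();print(s["position"],s["force"])
E
```

```text
[0.41376606 0.23055792 0.16380285] [-0.40650632 -0.32241093  0.88333318]
```

View pics/c5.png

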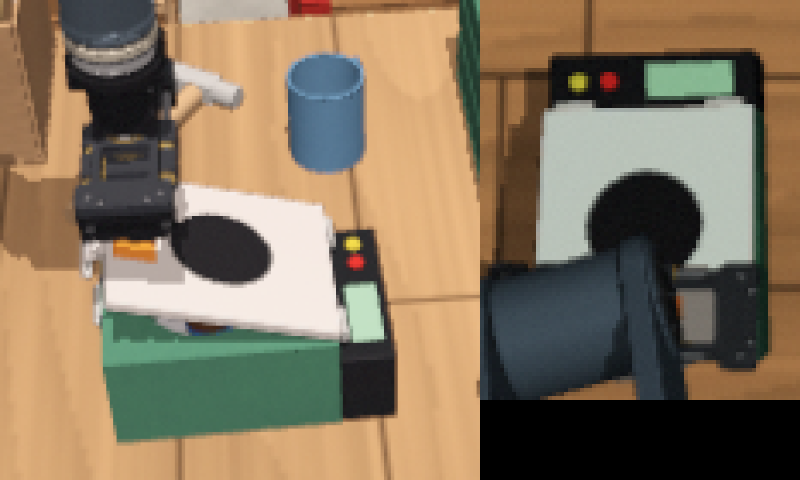

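The lid is nearly down with the tip on the orange patch (side crop (135,250)). I continue to just before the catch.

Call:
carry_out:
  deltas:
    - [[-0.005,0,0.025,0,0,0,1],[-0.015,0,0.055,0,0,0,1],[-0.025,0,0.085,0,0,0,1],[-0.033,0,0.115,0,0,0,1],[-0.04,0,0.14,0,0,0,1],[-0.045,0,0.165,0,0,0,1],[-0.05,0,0.185,0,0,0,1],[-0.052,0,0.205,0,0,0,1],[-0.055,0,0.22,0,0,0,1],[-0.055,0,0.226,0,0,0,1]]

```text
time_s: 24.72
position: [0.4072, 0.2309, 0.1309]
tcp_rot: [[1.0, 0.0, -0.001], [0.0, -1.0, -0.0], [-0.001, 0.0, -1.0]]
force: [-1.7, -0.6, 2.2]
opening: 0.007
grasp_force: 1.1
```

Call:
carry_out:
  deltas:
    - [[0,0,0.006,0,0,0,1],[0,0,0.012,0,0,0,1],[0,0,0.018,0,0,0,1],[0,0,0.024,0,0,0,1],[-0.002,0,0.03,0,0,0,1],[-0.004,0,0.036,0,0,0,1],[-0.004,0,0.04,0,0,0,1],[-0.004,0,0.04,0,0,0,1],[-0.004,0,0.04,0,0,0,1],[-0.004,0,0.04,0,0,0,1]]

```text
time_s: 25.55
position: [0.4073, 0.231, 0.1253]
tcp_rot: [[1.0, 0.0, 0.0], [0.0, -1.0, 0.0], [0.0, -0.0, -1.0]]
force: [0.3, -0.1, 0.5]
opening: 0.006
grasp_force: 0.6
```

Call:
carry_out:
  deltas:
    - [[0,0,0.003,0,0,0,1],[0,0,0.006,0,0,0,1],[0,0,0.009,0,0,0,1],[0,0,0.012,0,0,0,1],[0,0,0.014,0,0,0,1],[0,0,0.014,0,0,0,1],[0,0,0.014,0,0,0,1],[0,0,0.014,0,0,0,1],[0,0,0.014,0,0,0,1],[0,0,0.014,0,0,0,1]]

```text
time_s: 26.38
position: [0.4071, 0.231, 0.1234]
tcp_rot: [[1.0, 0.0, 0.0], [0.0, -1.0, 0.0], [0.0, -0.0, -1.0]]
force: [-0.7, 1.0, 5.4]
opening: 0.004
grasp_force: 2.6
```

Call:
carry_out:
  deltas:
    - [[0,0,0.003,0,0,0,1],[0,0,0.006,0,0,0,1],[0,0,0.009,0,0,0,1],[0,0,0.012,0,0,0,1],[0,0,0.014,0,0,0,1],[0,0,0.014,0,0,0,1],[0,0,0.014,0,0,0,1],[0,0,0.014,0,0,0,1],[0,0,0.014,0,0,0,1],[0,0,0.014,0,0,0,1]]

```text
time_s: 27.22
position: [0.407, 0.231, 0.1225]
tcp_rot: [[1.0, 0.0, 0.0], [0.0, -1.0, 0.0], [0.0, -0.0, -1.0]]
force: [-3.0, -0.0, 16.9]
opening: 0.004
grasp_force: 8.0
```

Call:
carry_out:
  deltas:
    - [[0,0,0.001,0,0,0,1],[0,0,0.002,0,0,0,1],[0,0,0.003,0,0,0,1],[0,0,0.004,0,0,0,1],[0,0,0.005,0,0,0,1],[0,0,0.005,0,0,0,1],[0,0,0.005,0,0,0,1],[0,0,0.005,0,0,0,1],[0,0,0.005,0,0,0,1],[0,0,0.005,0,0,0,1]]

```text
time_s: 28.05
position: [0.407, 0.231, 0.122]
tcp_rot: [[1.0, 0.0, 0.0], [0.0, -1.0, 0.0], [0.0, -0.0, -1.0]]
force: [-3.9, -1.4, 19.0]
opening: 0.006
grasp_force: 9.3
```

Call:
carry_out:
  deltas:
    - [[0,0,0.001,0,0,0,1],[0,0,0.002,0,0,0,1],[0,0,0.003,0,0,0,1],[0,0,0.004,0,0,0,1],[0,0,0.005,0,0,0,1],[0,0,0.005,0,0,0,1],[0,0,0.005,0,0,0,1],[0,0,0.005,0,0,0,1],[0,0,0.005,0,0,0,1],[0,0,0.005,0,0,0,1]]

```text
time_s: 28.88
position: [0.4069, 0.231, 0.1213]
tcp_rot: [[1.0, 0.0, 0.0], [0.0, -1.0, 0.0], [0.0, -0.0, -1.0]]
force: [-4.3, -1.4, 19.7]
opening: 0.005
grasp_force: 9.6
```

Call:
carry_out:
  deltas:
    - [[0,0,0.001,0,0,0,1],[0,0,0.002,0,0,0,1],[0,0,0.003,0,0,0,1],[0,0,0.004,0,0,0,1],[0,0,0.005,0,0,0,1],[0,0,0.005,0,0,0,1],[0,0,0.005,0,0,0,1],[0,0,0.005,0,0,0,1],[0,0,0.005,0,0,0,1],[0,0,0.005,0,0,0,1]]

```text
time_s: 29.72
position: [0.4067, 0.231, 0.1203]
tcp_rot: [[1.0, 0.0, -0.0], [0.0, -1.0, 0.0], [-0.0, -0.0, -1.0]]
force: [-5.0, -1.4, 17.1]
opening: 0.002
grasp_force: 8.8
```

Call:
carry_out:
  deltas:
    - [[0,0,0.001,0,0,0,1],[0,0,0.003,0,0,0,1],[0,0,0.005,0,0,0,1],[0,0,0.007,0,0,0,1],[0,0,0.009,0,0,0,1],[0,0,0.01,0,0,0,1],[0,0,0.01,0,0,0,1],[0,0,0.01,0,0,0,1],[0,0,0.01,0,0,0,1],[0,0,0.01,0,0,0,1]]

```text
time_s: 30.55
position: [0.4065, 0.231, 0.1183]
tcp_rot: [[1.0, 0.0, -0.001], [0.0, -1.0, 0.0], [-0.001, -0.0, -1.0]]
force: [-3.0, -0.8, 13.7]
opening: -0.001
grasp_force: 6.8
```

Call:
carry_out:
  deltas:
    - [[0,0,0.001,0,0,0,1],[0,0,0.003,0,0,0,1],[0,0,0.005,0,0,0,1],[0,0,0.007,0,0,0,1],[0,0,0.009,0,0,0,1],[0,0,0.01,0,0,0,1],[0,0,0.01,0,0,0,1],[0,0,0.01,0,0,0,1],[0,0,0.01,0,0,0,1],[0,0,0.01,0,0,0,1]]

```text
time_s: 31.38
position: [0.4062, 0.231, 0.1162]
tcp_rot: [[1.0, 0.0, -0.002], [0.0, -1.0, -0.0], [-0.002, 0.0, -1.0]]
force: [-2.9, 0.2, 8.6]
opening: 0.004
grasp_force: 3.9
```

Call:
carry_out:
  deltas:
    - [[0,0,0.001,0,0,0,1],[0,0,0.003,0,0,0,1],[0,0,0.005,0,0,0,1],[0,0,0.007,0,0,0,1],[0,0,0.009,0,0,0,1],[0,0,0.01,0,0,0,1],[0,0,0.01,0,0,0,1],[0,0,0.01,0,0,0,1],[0,0,0.01,0,0,0,1],[0,0,0.01,0,0,0,1]]

```text
time_s: 32.22
position: [0.4078, 0.231, 0.1143]
tcp_rot: [[1.0, 0.0, 0.001], [0.0, -1.0, 0.0], [0.001, -0.0, -1.0]]
force: [0.2, 0.0, -0.3]
opening: 0.007
grasp_force: 0.0
```

The force vanished, so the lid seems to have clicked down by itself. I lift off and look.

Call:
carry_out:
  deltas:
    - [[0,0,-0.02,0,0,0,1],[0,0,-0.06,0,0,0,1],[0,0,-0.15,0,0,0,1],[0,0,-0.3,0,0,0,1],[0,0.05,-0.45,0,0,0,1],[0,0.15,-0.6,0,0,0,1],[0,0.3,-0.7,0,0,0,1],[0,0.45,-0.75,0,0,0,1],[0,0.6,-0.75,0,0,0,1],[0,0.7,-0.75,0,0,0,1]]

```text
time_s: 33.05
position: [0.4076, 0.1245, 0.2283]
tcp_rot: [[1.0, -0.0, 0.003], [-0.0, -1.0, -0.0], [0.003, 0.0, -1.0]]
force: [0.2, 0.1, -0.1]
opening: 0.01
grasp_force: 0.0
```

Call:
carry_out:
  deltas:
    - [[0,0.1,0,0,0,0,1],[0,0.25,0,0,0,0,1],[0,0.4,0,0,0,0,1],[0,0.55,0,0,0,0,1],[0,0.7,0,0,0,0,1],[0,0.83,0,0,0,0,1],[0,0.92,0,0,0,0,1],[0,0.98,0,0,0,0,1],[0,1,0,0,0,0,1],[0,1,0,0,0,0,1]]

```text
time_s: 33.88
position: [0.4073, -0.0244, 0.2272]
tcp_rot: [[1.0, -0.001, 0.001], [-0.001, -1.0, -0.0], [0.001, 0.0, -1.0]]
force: [1.0, 0.6, 0.6]
opening: 0.008
grasp_force: 0.0
```

```bash
python3 - <<'E'
from h import *
a=capture("side");b=capture("top")
A=cv2.resize(a[110:250,210:350],(480,480),interpolation=3);B=cv2.resize(b[210:310,220:300],(320,400),interpolation=3)
C=np.zeros((480,800,3),np.uint8);C[:,:480]=A;C[:400,480:]=B;cv2.imwrite("pics/c6.png",C[:,:,::-1])
cv2.imwrite("pics/full.png",np.hstack([a,b])[:,:,::-1])
s=telemetry.read_state();print(s["time_s"],s["position"],s["force"])
c,sn=np.cos(.032),np.sin(.032)
for th in(0,.03,.06):
  P=[]
  for y in(.084,-.084):
    X=np.array([.1,y,.1])+.2*np.array([-np.cos(th),0,np.sin(th)])+.012*np.array([np.sin(th),0,np.cos(th)]);P.append([.474+c*X[0]-sn*X[1],.2326+sn*X[0]+c*X[1],X[2]])
  print(th,((proj("side",P)-[210,110])*480/140).round(0).tolist())
E
```

```text
33.9833 [ 0.40697967 -0.02351369  0.226975  ] [0.14347553 0.28410861 0.5649546 ]
0 [[99.0, 223.0], [99.0, 355.0]]
0.03 [[98.0, 218.0], [99.0, 350.0]]
0.06 [[98.0, 213.0], [99.0, 344.0]]
```

View pics/c6.png

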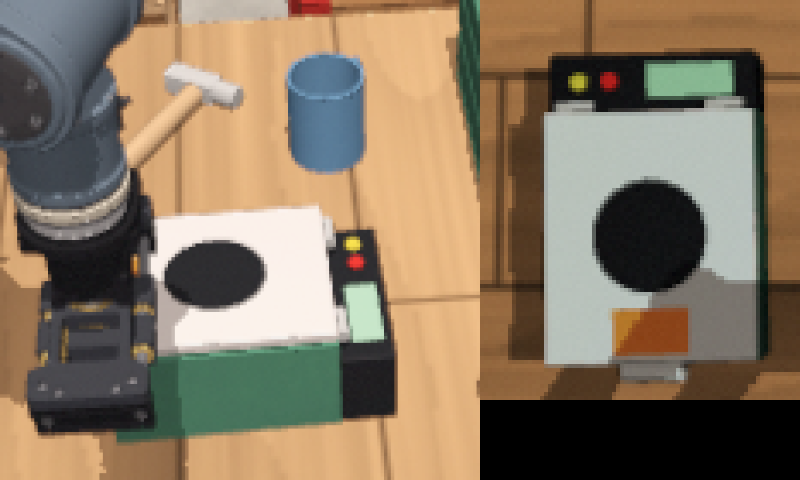

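The lid looks closed flush, but the arm hides its front edge in the side view. I move clear and check once more.

Call:
carry_out:
  deltas:
    - [[0,0.1,-0.05,0,0,0,1],[0,0.25,-0.15,0,0,0,1],[0,0.4,-0.2,0,0,0,1],[0,0.55,-0.3,0,0,0,1],[0,0.7,-0.3,0,0,0,1],[0,0.83,-0.3,0,0,0,1],[0,0.92,-0.3,0,0,0,1],[0,0.98,-0.3,0,0,0,1],[0,1,-0.3,0,0,0,1],[0,1,-0.3,0,0,0,1]]

```text
time_s: 34.82
position: [0.4072, -0.1737, 0.2717]
tcp_rot: [[1.0, 0.0, -0.0], [0.0, -1.0, 0.001], [-0.0, -0.001, -1.0]]
force: [0.4, -0.2, -0.6]
opening: 0.007
grasp_force: 0.0
```

```bash
python3 - <<'E'
from h import *
a=capture("side");b=capture("top")
A=cv2.resize(a[160:250,225:335],(660,540),interpolation=3)
c,sn=np.cos(.032),np.sin(.032)
for th,col in((0,(255,0,0)),(.05,(0,0,255))):
  P=[]
  for x,y,z in((.2,-.084,.012),(.2,-.084,0),(.0,-.084,.012),(.2,.084,.012)):
    X=np.array([.1,y,.1])+x*np.array([-np.cos(th),0,np.sin(th)])+z*np.array([np.sin(th),0,np.cos(th)]);P.append([.474+c*X[0]-sn*X[1],.2326+sn*X[0]+c*X[1],X[2]])
  for p in (proj("side",P)-[225,160])*6: cv2.circle(A,tuple(int(v) for v in p.round()),3,col,-1)
cv2.imwrite("pics/c7.png",A[:,:,::-1])
s=telemetry.read_state();print(s["time_s"],s["position"],s["force"])
E
```

```text
34.9167 [ 0.40696867 -0.17293128  0.27168268] [-0.78290272  1.01406866 -0.00282285]
```

View pics/c7.png

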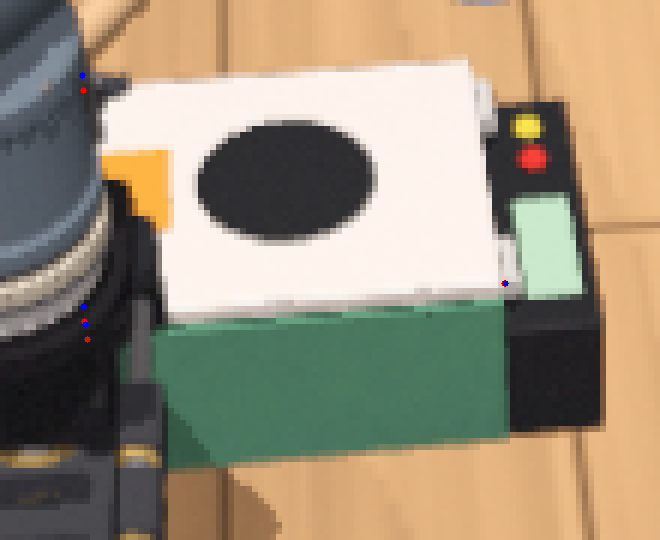

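```bash
python3 - <<'E'
from h import *
a=capture("side").astype(float)
sat=a.max(2)-a.min(2)
L=[];B=[]
for x in range(256,306):
    col=a[:,x]
    # lid/green boundary: red channel drop, subpixel at the half level between 200..222
    for lo,hi,out in((204,220,L),):
        r=col[lo:hi,0];t=110
        i=np.nonzero((r[:-1]>t)&(r[1:]<=t))[0]
        if len(i): i=i[0];out.append((x,lo+i+(r[i]-t)/(r[i]-r[i+1])))
    r=col[226:242,0]; i=np.nonzero((r[:-1]<130)&(r[1:]>=130))[0]
    if len(i): i=i[0];B.append((x,226+i+(130-r[i])/(r[i+1]-r[i])))
for o in(L,B): print(len(o),np.polyfit(*np.array(o).T,1), np.polyval(np.polyfit(*np.array(o).T,1),[256,300]))
c,sn=np.cos(.032),np.sin(.032)
def pr(th,z):
  P=[]
  for u in(.16,.02):
    X=np.array([.1,-.084,.1])+u*np.array([-np.cos(th),0,np.sin(th)])+z*np.array([np.sin(th),0,np.cos(th)]);P.append([.474+c*X[0]-sn*X[1],.2326+sn*X[0]+c*X[1],X[2]])
  q=proj("side",P);k=(q[1,1]-q[0,1])/(q[1,0]-q[0,0]);return k,q[0,1]+k*(256-q[0,0]),q[0,1]+k*(300-q[0,0])
for th in(0,.01,.02,.05): print(th,np.round(pr(th,0),3))
E
```

```text
50 [-8.38279102e-02  2.35275129e+02] [213.81518368 210.12675564]
48 [-1.06641406e-01  2.65147061e+02] [237.84686094 233.15463906]
0 [-9.00000e-02  2.14951e+02  2.11007e+02]
0.01 [-8.20000e-02  2.14571e+02  2.10942e+02]
0.02 [-7.50000e-02  2.14190e+02  2.10878e+02]
0.05 [-5.40000e-02  2.13050e+02  2.10683e+02]
```

```bash
python3 -c "
from rig import *
print(job.hand_in())"
```

```text
the job is handed in; nothing more can be done
None
```

The job is handed in: the blue-banded briquette stands upright on the pan, and the lid clicked shut and stayed down (0–0.01 rad in the last picture) with the arm clear, after a peak press of about 20 N.

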